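# Rub both faces of an angle plate on a sprung bar

### The job

Take the burrs off the two outer faces of the small angle plate on the sprung rubbing bar: first the drilled leg's face, then turn the plate and do the plain leg's face, each in one pass from the bar's far end to its near end (seen from the robot), with the heel edge level, the face flat on the bar, and pressed so that the bar gives by a few millimetres but is never rammed against its stop. Then set the plate down on the bench a little way in front of the bar, clear of it, standing on its drilled leg, and let go. Leave the things around it where they are.

Things in the scene. Friction and masses are not known exactly. Their poses are not given: they have to be found in the camera images.
- angle_plate: bare metal angle plate, 0.2 to 0.45 kg: two square legs 46 x 60 mm, 10 mm thick, at a right angle, meeting in a 60 mm heel edge. Origin: middle of the heel edge; y along the heel; the upright leg (two 9 mm holes) has its outer face in plane x = 0 and reaches up to z = 46 mm; the plain leg has its outer face in plane z = 0 and reaches back to x = -46 mm, flat on the bench at the start.
- plate_heel (a point): middle of the plate's heel edge, where the two outer faces meet (the same point and axes as angle_plate)
- plate_end (a point): middle of the web at the plate's +y end. A solid triangular web 10 mm thick closes each end from leg tip to leg tip (its sloping edge runs from 11 mm beside one outer face to 11 mm beside the other). The two end faces are flat, parallel and 60 mm apart: good to grip, also with the gripper leaning 45 degrees, pointing at the heel
- drilled_face (a point): middle of the drilled leg's outer face (normal +x of the plate); turned towards the bar within about 45 degrees at the start
- plain_face (a point): middle of the plain leg's outer face (normal -z of the plate); down at the start. The legs mirror each other: half a turn about the 45 degree line from the heel's middle between the legs puts each outer face where the other was
- rubbing_stand: fixed stand on the bench: grey base plate 86 x 190 x 10 mm, dark saddle, two guide rods carrying a bar with a stone-grey abrasive face. Origin: middle of the base plate's front edge, at bench level. y runs along the bar, +y to its near end (towards the robot); x points from the front, where the plate is rubbed, to the back; z up
- bar_middle (a point): nominal middle of the abrasive face (upright, looks along the stand's -x, 176 mm long, z = 10 to 40 mm; nothing under or in front of it). The saddle is clamped differently each time, so the real face lies up to 6 mm before or behind this point: find it by touch. The bar gives along +x on springs, 2.5 N per mm, and meets a hard stop after 11 mm (27 N)
- cork_block: brown cork block, 40 x 70 x 28 mm, origin under its centre; a bystander
- putty_pot: small pot, 64 mm wide and 58 mm high, origin under its centre; a bystander
- masking_tape: roll of masking tape lying flat, 97 mm wide and 24 mm high, origin under its centre; a bystander
There are look-alikes about, which are no part of the job. What is shaped like the angle_plate but blue or pink is not meant.

How it is judged (in metres and radians):
On the way, in this order (a step that is already met when the one before it is completed fails the run):
1. the outer face of the drilled leg is pressed flat on the bar with over 5 N, at the far end of the bar (contact force between angle_plate and rubbing_stand above 5 N and x of plate_heel in the frame of rubbing_stand above -0.045 m and angle between the x axis of angle_plate and the x axis of rubbing_stand, either way round below 0.15 rad and angle between the y axis of angle_plate and the y axis of rubbing_stand, either way round below 0.15 rad and y of plate_heel in the frame of rubbing_stand below -0.03 m), for 0.1 s.
2. the outer face of the drilled leg is pressed flat on the bar with over 5 N, on the middle of the bar (contact force between angle_plate and rubbing_stand above 5 N and x of plate_heel in the frame of rubbing_stand above -0.045 m and angle between the x axis of angle_plate and the x axis of rubbing_stand, either way round below 0.15 rad and angle between the y axis of angle_plate and the y axis of rubbing_stand, either way round below 0.15 rad and y of plate_heel in the frame of rubbing_stand between -0.015 and 0.015 m), for 0.1 s.
3. the outer face of the drilled leg is pressed flat on the bar with over 5 N, at the near end of the bar (contact force between angle_plate and rubbing_stand above 5 N and x of plate_heel in the frame of rubbing_stand above -0.045 m and angle between the x axis of angle_plate and the x axis of rubbing_stand, either way round below 0.15 rad and angle between the y axis of angle_plate and the y axis of rubbing_stand, either way round below 0.15 rad and y of plate_heel in the frame of rubbing_stand above 0.03 m), for 0.1 s.
4. the outer face of the plain leg is pressed flat on the bar with over 5 N, at the far end of the bar (contact force between angle_plate and rubbing_stand above 5 N and x of plate_heel in the frame of rubbing_stand above -0.045 m and angle between the z axis of angle_plate and the x axis of rubbing_stand, either way round below 0.15 rad and angle between the y axis of angle_plate and the y axis of rubbing_stand, either way round below 0.15 rad and y of plate_heel in the frame of rubbing_stand below -0.03 m), for 0.1 s.
5. the outer face of the plain leg is pressed flat on the bar with over 5 N, on the middle of the bar (contact force between angle_plate and rubbing_stand above 5 N and x of plate_heel in the frame of rubbing_stand above -0.045 m and angle between the z axis of angle_plate and the x axis of rubbing_stand, either way round below 0.15 rad and angle between the y axis of angle_plate and the y axis of rubbing_stand, either way round below 0.15 rad and y of plate_heel in the frame of rubbing_stand between -0.015 and 0.015 m), for 0.1 s.
6. the outer face of the plain leg is pressed flat on the bar with over 5 N, at the near end of the bar (contact force between angle_plate and rubbing_stand above 5 N and x of plate_heel in the frame of rubbing_stand above -0.045 m and angle between the z axis of angle_plate and the x axis of rubbing_stand, either way round below 0.15 rad and angle between the y axis of angle_plate and the y axis of rubbing_stand, either way round below 0.15 rad and y of plate_heel in the frame of rubbing_stand above 0.03 m), for 0.1 s.
At the end, for the whole second after the job is handed in: the angle plate stands on the bench on its drilled leg (upright within about 5 degrees, heel on the bench), its heel 45 to 250 mm in front of the stand's origin and not more than 200 mm to either side, off the bar and at rest (angle between angle_plate's own x axis and vertical above 3.05 rad and height (world z) of plate_heel between -0.004 and 0.006 m and x of plate_heel in the frame of rubbing_stand between -0.25 and -0.045 m and y of plate_heel in the frame of rubbing_stand between -0.2 and 0.2 m and contact force between angle_plate and rubbing_stand below 0.3 N and linear speed of angle_plate below 0.02 m/s and angular speed of angle_plate below 0.1 rad/s); the robot touches nothing.
It fails at once if the plate is rammed against the bar or stand with over 30 N (contact force between angle_plate and rubbing_stand above 30 N).
It fails at once if the plate is dropped or thrown (over 1 m/s) (linear speed of angle_plate above 1 m/s).
It fails at once if the cork block is pushed away by over 20 mm (distance of cork_block from where it was at the start of the episode above 0.02 m).
It fails at once if the putty pot is pushed away by over 20 mm (distance of putty_pot from where it was at the start of the episode above 0.02 m).
It fails at once if the masking tape is pushed away by over 20 mm (distance of masking_tape from where it was at the start of the episode above 0.02 m).
It also fails if it takes over 70 s, if anything falls off the work surface, if the arm or the gripper's body presses on something with over 40 N, if the wrist force passes 120 N, or if a joint passes its speed limit or range.

### The arm

A 6-joint arm with a two-finger parallel gripper is mounted at the origin on a cart in front of the work surface, level with it; the furniture and walls round the work are solid. World frame = base frame: x ahead of the robot, y to its left, z up, the work surface at z = 0. Lengths are in mm, angles in rad, forces in N, time in s.
With the tool pointing down it reaches from about 300 to 775 mm from the base axis. Payload 14.6 kg.
Tool frame: the origin (TCP) lies on the centre line of the jaws, within the pads' length; the fingertips stand 19 mm ahead of it and the grasp point (between the pads) is the TCP (bot.tip_reach is the distance from the TCP to the fingertips, in mm); z points along the fingers, y is the line along which they close (so a half turn about z gives the same grasp; the last joint's range is limited). The gripper opens to 85 mm and grips with 20 to 120 N. Pads are 22 mm wide; open, the fingers measure 114 mm over their backs; the gripper's body (76 mm by 85 mm) begins 54 mm behind the grasp point. The pads swing forward as they close: fully open they stand 13 mm farther back than shut.
Start: joints at [-1.173, 0.3, 1.521, -0, 1.321, -0.067], TCP at [246.526, -491.644, 226.081] pointing down, gripper open.
Joint ranges: [-3.03, 3.03], [-0.79, 2.21], [0.23, 2.52], [-1.04, 4.18], [0, 3.07], [-2.55, 2.55]. Speed limits (rad/s): [2.22, 2.22, 2.57, 3.14, 3.14, 3.14].

### API

Orientations are given as a unit quaternion [w, x, y, z].
In Python, from rig import bot gives the robot as it stands. Calls block until the motion is done:
- bot.move_to(position, orientation): joint-space move of the TCP to a pose.
- bot.servo_line(position, attitude=None, speed=150, until_force=None): straight line of the TCP; attitude=None keeps the orientation; speed is the mean speed in mm/s. With until_force (N) it stops when the force on the tool has changed by that much, and returns True; else False.
- bot.move_joints(angles): joint-space move.
- bot.move_gripper(opening, grip_force=None): finger opening in mm; grip_force is the grip in N (None keeps the last); returns when the fingers have stopped.
- bot.dwell(seconds).
- bot.ik(position, orientation): joint angles nearest the present ones, or None.
- bot.read_state(): the state.
- bot.read_camera(name): name is "scene" or "top" or "wrist"; returns a dict with "image" (420x560x3 uint8, blue, green, red), "depth" (420x560 float32, mm along the optical axis (not along the pixel's ray), 0 where there is no reading), "fovy" (degrees; the focal length in pixels is half the picture's height over the tangent of half this angle, whatever the lens; pixels are square), "cx", "cy" (the principal point, pixels), "eye" and "attitude" of the camera in the world; the wrist camera has in their place "mount" (4x4, takes a point from camera to tool coordinates, whose origin is the TCP and whose axes are the flange's). Camera axes: x right, y down, z forward; pixel columns grow to the right and rows downward; lengths in mm; the calibration is good to about 2 mm. A picture is of the moment at which its call begins: read the wrist's pose just before it.
A pose or a line that the arm cannot do raises bot.MotionError and nothing moves.
- bot.finish_job(): hands the job in; it is judged then, once.
The state is a dict: "clock": time; "joint_positions": joint angles; "qvel": joint speeds; "effort": joint torques, N m; "ee_pos": TCP position; "tool_rot": TCP orientation; "ft_force": force on the tool from outside, world axes, zero at the start; "moment": the same for the moment, N m; "grip_width": finger opening in mm; "grip_force": force on a finger pad.
Only numpy, scipy, OpenCV 4.12 (cv2) and the standard library are available. Lean on these libraries where they do the work, as an engineer would, in place of code of your own. Each camera call takes 0.05 s, during which the arm holds its last target. There are 200 camera calls.

## Working session

There is one attempt and no reset: what is moved stays moved. The work goes in short steps, each a Python script; the robot and the scene stay as the last script left them, time stands still between calls to the robot, and variables do not carry over. Pictures are saved under pics/ and viewed, at most 10 in all, crops included, and the job is handed in when it is done.

```bash
ls; mkdir -p pics; python3 - <<'E'
from rig import bot
import cv2,numpy as np
for n in("top","scene"):
    c=bot.read_camera(n); cv2.imwrite(f"pics/{n}0.png",c["image"]); np.savez(f"{n}0.npz",**c)
    print(n,c["fovy"],c["cx"],c["cy"],c["eye"],c["attitude"])
s=bot.read_state();print(s)
E
```

```text
pics
top 49.281606143712295 271.0861462609888 209.54049511666994 [ 370.18383836  -71.53434118 1233.90589238] [ 0.072058   -0.70035935  0.70693727 -0.06741016]
scene 53.04573161587443 282.65439414133334 213.96033431488897 [ 98.87316713 746.38905469 512.03602699] [ 0.13969296 -0.23999164  0.81528587 -0.5081327 ]
{'clock': 0.1, 'joint_positions': array([-1.17262130e+00,  3.00417091e-01,  1.52150679e+00,  1.06941149e-05,
        1.32069352e+00, -6.65959617e-02]), 'qvel': array([-1.55036638e-03, -7.79954845e-05, -3.04462806e-03, -2.90819395e-05,
       -9.65423031e-04, -6.55146389e-04]), 'effort': array([-6.39768896e-04, -5.44383574e+01, -3.62373805e+01, -7.69100257e-05,
        3.04889087e-03, -5.40266831e-05]), 'ee_pos': array([ 246.44079258, -491.46530307,  225.58236857]), 'tool_rot': array([-5.06203925e-04,  9.73119964e-01,  2.30298225e-01, -7.94487404e-05]), 'ft_force': array([ 0.45337157, -0.20360929, -0.52002457]), 'moment': array([-0.02296116, -0.00169176, -0.02348503]), 'grip_force': 0.0, 'grip_width': 85.46168062109264}
```

View pics/top0.png

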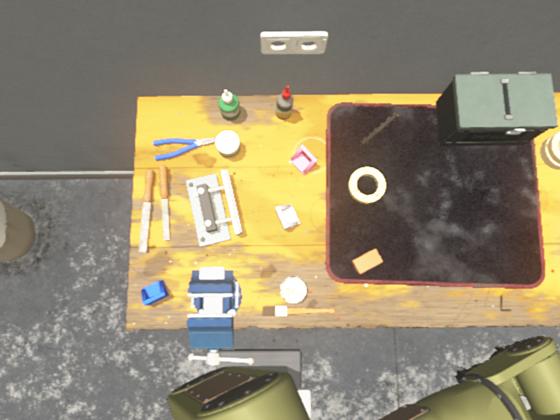

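View pics/scene0.png

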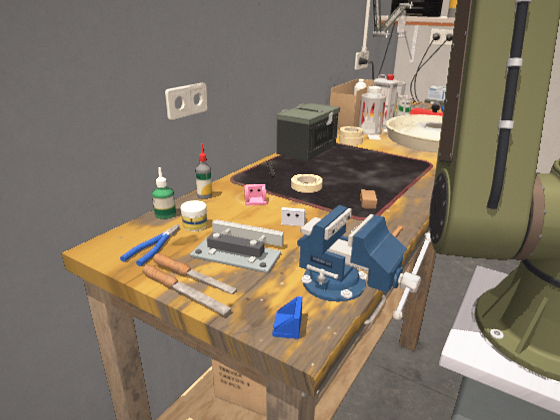

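The candidates for the plate, by top-image pixels, are blue (153,292), pink (303,159) and bare grey (288,217). The bare one fits: it's uncoloured, and its two holes face the bar (scene 293,215). The stand is at top (212,208), with its abrasive bar at (231,202) and its front facing image right. The pot is at (228,143), the tape at (367,185) and the cork at (368,261). I'll confirm with a crop and localise.

```bash
cat > h.py <<'E'
import numpy as np,cv2
from scipy.spatial.transform import Rotation as R
def q2R(q): return R.from_quat(np.asarray(q,float)[[1,2,3,0]])
def R2q(r): return r.as_quat()[[3,0,1,2]]
def cam(c,tcp=None,rot=None):
    if "mount" in c:
        M=np.array(c["mount"]); Rt=q2R(rot).as_matrix()
        return Rt@M[:3,:3], Rt@M[:3,3]+np.asarray(tcp)
    return q2R(c["attitude"]).as_matrix(), np.array(c["eye"])
def foc(c): return c["image"].shape[0]/2/np.tan(np.radians(c["fovy"])/2)
def cloud(c,A,e):
    d=np.array(c["depth"]);v,u=np.mgrid[:d.shape[0],:d.shape[1]]
    f=foc(c);P=np.stack([(u-c["cx"])/f*d,(v-c["cy"])/f*d,d],-1)@A.T+e
    P[d<=0]=np.nan; return P
def ray(c,A,e,uv,z):
    uv=np.atleast_2d(uv).astype(float);f=foc(c)
    r=np.c_[(uv[:,0]-c["cx"])/f,(uv[:,1]-c["cy"])/f,np.ones(len(uv))]@A.T
    return e+r*((z-e[2])/r[:,2])[:,None]
E
python3 - <<'E'
from h import *
t=dict(np.load("top0.npz"));s=dict(np.load("scene0.npz"))
A,e=cam(t);P=cloud(t,A,e)
for n,(u,v) in dict(plate=(288,217),pink=(303,159),blue=(153,292),bar0=(224,172),bar1=(240,232),basea=(210,208),pot=(228,143),tape=(381,185),cork=(368,261),vise=(212,270),disc=(293,290)).items():
    print(n,np.round(P[v,u]).tolist())
a=cv2.resize(t["image"][160:270,180:330],None,fx=4,fy=4,interpolation=cv2.INTER_CUBIC)
b=cv2.resize(s["image"][190:250,250:340],None,fx=2,fy=2)
a=cv2.resize(a,(600,440));b=cv2.resize(s["image"][195:240,265:325],(200,150),interpolation=cv2.INTER_CUBIC)
a=np.hstack([a,np.vstack([b,np.zeros((290,200,3),np.uint8)])])
cv2.imwrite("pics/crop0.png",a)
E
```

```text
plate [594.0, -110.0, 10.0]
pink [nan, nan, nan]
blue [397.0, 250.0, 7.0]
bar0 [713.0, 62.0, 43.0]
bar1 [550.0, 18.0, 39.0]
basea [615.0, 98.0, 41.0]
pot [789.0, 50.0, 62.0]
tape [677.0, -364.0, 24.0]
cork [471.0, -317.0, 33.0]
vise [445.0, 79.0, 120.0]
disc [399.0, -120.0, 8.0]
```

View pics/crop0.png

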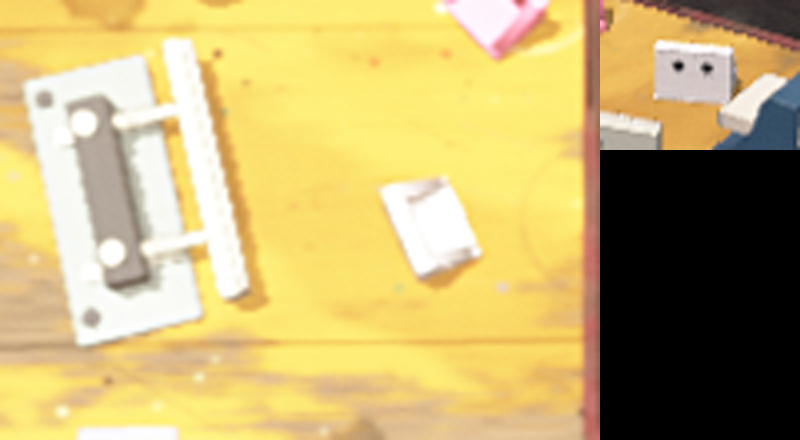

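The crop confirms it: bare grey plate at crop (430,228), upright leg on the bar side, two holes facing the bar (inset). It has nothing blue or pink about it. Next I'll take a closer wrist view of the plate and stand.

```bash
python3 - <<'E'
from rig import bot
from h import *
c=bot.read_camera("wrist");print(np.round(c["mount"],3).tolist(),c["fovy"],bot.tip_reach)
M=np.array(c["mount"])
# straight-down pose, tool x toward world +x, camera centred over plate/stand
best=None
for yaw in (0,np.pi):
    r=R.from_euler("xz",[np.pi,yaw]); 
    off=r.apply(M[:3,3]); look=r.apply(M[:3,2])
    z=330; p=np.array([620,-30,0.])-off-look*((off[2]+z)/-look[2]); p[2]=z
    q=bot.ik(p,R2q(r)); print(yaw,p,look,q)
    if q is not None and best is None: best=(p,R2q(r))
bot.move_to(*best)
bot.dwell(.3)
s=bot.read_state();c=bot.read_camera("wrist");cv2.imwrite("pics/wrist1.png",c["image"]);np.savez("wrist1.npz",tcp=s["ee_pos"],rot=s["tool_rot"],**c)
print(s["clock"],s["ft_force"])
E
```

```text
[[0.0, -0.95, -0.313, 80.43], [1.0, 0.0, -0.001, -0.125], [0.001, -0.313, 0.95, -148.839], [0.0, 0.0, 0.0, 1.0]] 58.07042355636977 19.0
0 [697.16019909 -30.4293009  330.        ] [-3.12614301e-01  6.03023011e-04 -9.49879958e-01] [-9.60926497e-02  6.23641782e-01  8.23843188e-01 -4.44089210e-16
  1.69410768e+00  1.47470368e+00]
3.141592653589793 [542.83980091 -29.5706991  330.        ] [ 3.12614301e-01 -6.03023011e-04 -9.49879958e-01] [-0.12179465  0.22911057  1.37170942  0.          1.54077267 -1.69259097]
2.775 [ 0.33370669 -0.32032878  0.53429906]
```

View pics/wrist1.png

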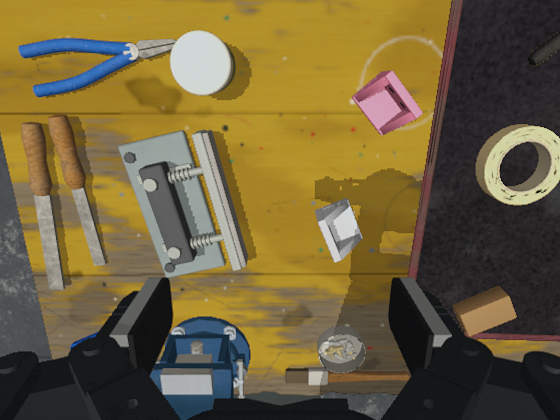

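The wrist view shows the bar at about (222,200), the base at (172,203), and the plate at (339,230) with its upright leg on the left at (325,230). I'll extract the poses from depth and colour.

```bash
python3 - <<'E'
from h import *
c=dict(np.load("wrist1.npz"));A,e=cam(c,c["tcp"],c["rot"]);P=cloud(c,A,e);z=P[...,2]
hsv=cv2.cvtColor(c["image"],cv2.COLOR_BGR2HSV);S=hsv[...,1];V=hsv[...,2]
def reg(u0,u1,v0,v1):
    m=np.zeros(z.shape,bool);m[v0:v1,u0:u1]=1;return m
print("bench z",np.nanmedian(z[100:110,250:330]))
def rect(m,name,zp=None):
    m=cv2.morphologyEx(m.astype(np.uint8),cv2.MORPH_OPEN,np.ones((3,3)))
    n,l,st,_=cv2.connectedComponentsWithStats(m); k=1+np.argmax(st[1:,4]);m=l==k
    zz=np.nanmedian(z[m]); 
    vs,us=np.nonzero(m); W=ray(c,A,e,np.c_[us,vs],zz if zp is None else zp)[:,:2]
    r=cv2.minAreaRect(W.astype(np.float32)); b=cv2.boxPoints(r)
    print(name,m.sum(),"z",zz,"c",np.round(r[0],1),"size",np.round(r[1],1),r[2],"box",np.round(b,1).tolist());return m
rect(reg(185,250,120,280)&(z>32)&(z<50),"bar",40)
rect(reg(110,230,120,285)&(S<90)&(z>-5)&(z<60),"base+",10)
mp=rect(reg(310,375,190,270)&(S<70)&(V>90),"plate",0)
rect(mp&(z>36),"legtop",46)
pp=P[mp];print(np.round(np.percentile(pp[:,2],[1,10,25,50,75,90,99]),1))
cv2.imwrite("pics/m.png",cv2.resize(np.hstack([c["image"][110:290,100:400],np.repeat((mp[110:290,100:400]*255)[...,None],3,2).astype(np.uint8)]),None,fx=1.3,fy=1.3))
# scan: z map along rows for bar
for v in (160,200,240):
    print([(u,int(z[v,u]) if z[v,u]==z[v,u] else None) for u in range(190,250,3)])
print([(u,int(z[230,u]) if z[230,u]==z[230,u] else None,int(S[230,u]),int(V[230,u])) for u in range(312,366,2)])
E
```

```text
bench z 0.9407559749180905
bar 2415 z 41.25479384219739 c [633.8  47.3] size [180.5  32.5] 13.222941398620605 box [[542.2999877929688, 42.5], [549.7000122070312, 10.899999618530273], [725.4000244140625, 52.20000076293945], [718.0, 83.80000305175781]]
base+ 12580 z 12.178631036992016 c [616.3 118.2] size [162.5 213.4] 87.55975341796875 box [[506.20001220703125, 41.599998474121094], [719.4000244140625, 32.5], [726.2999877929688, 194.8000030517578], [513.0999755859375, 203.89999389648438]]
plate 1829 z 17.32975601569285 c [ 584.1 -112.1] size [83.  49.6] 22.797378540039062 box [[536.2999877929688, -105.30000305175781], [555.5, -151.10000610351562], [632.0, -118.9000015258789], [612.7999877929688, -73.19999694824219]]
legtop 499 z 46.449598979593304 c [593.  -95.2] size [63.3 19.8] 21.62200927734375 box [[560.0, -97.69999694824219], [567.2000122070312, -116.0999984741211], [626.0999755859375, -92.69999694824219], [618.7999877929688, -74.30000305175781]]
[nan nan nan nan nan nan nan]
[(190, 10), (193, 8), (196, 0), (199, 39), (202, 41), (205, 41), (208, 40), (211, 41), (214, 40), (217, 32
[... 351 characters left out ...]
9, 35), (202, 31), (205, 34), (208, 36), (211, 32), (214, 34), (217, 32), (220, 30), (223, 0), (226, 41), (229, 41), (232, 41), (235, 40), (238, 41), (241, 29), (244, 2), (247, 0)]
[(312, 0, 196, 165), (314, 0, 194, 164), (316, 0, 197, 164), (318, 0, 198, 165), (320, 0, 117, 168), (322, 47, 2, 211), (324, 47, 2, 212), (326, 47, 2, 210), (328, 47, 2, 210), (330, 36, 3, 83), (332, 11, 2, 164), (334, 11, 2, 159), (336, 10, 1, 177), (338, 11, 2, 213), (340, 9, 1, 211), (342, 11, 2, 211), (344, 11, 1, 210), (346, 10, 1, 211), (348, 11, 2, 211), (350, 10, 6, 214), (352, 11, 2, 212), (354, 10, 1, 203), (356, 10, 2, 163), (358, 10, 2, 164), (360, 1, 179, 101), (362, 1, 205, 118), (364, 0, 199, 118)]
```

View pics/m.png

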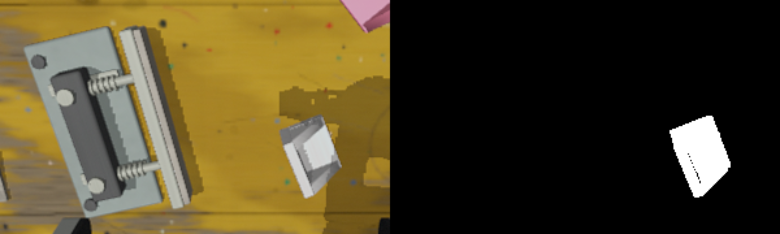

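Depth is clean to about 1 mm. Next I'll fit the edges: bar front, base front, and the plate's leg top.

```bash
python3 - <<'E'
from h import *
c=dict(np.load("wrist1.npz"));A,e=cam(c,c["tcp"],c["rot"]);P=cloud(c,A,e);z=P[...,2]
def edge(sel,rows,u0,u1,side,zp):
    uv=[]
    for v in rows:
        us=[u for u in range(u0,u1) if sel[v,u]]
        if us: uv.append((us[-1]+.5 if side>0 else us[0]-.5,v))
    W=ray(c,A,e,uv,zp)[:,:2].astype(np.float32)
    l=cv2.fitLine(W,cv2.DIST_HUBER,0,.01,.01).ravel(); return l,W
zo=1.0 # depth bias
b,Wb=edge((z>37)&(z<45),range(140,265),185,250,1,40)
g,Wg=edge((z>7)&(z<15),list(range(140,165))+list(range(190,228)),150,212,1,10)
p,Wp=edge((z>42)&(z<51),range(205,255),312,345,-1,46)
for n,l in(("bar",b),("base",g),("leg",p)): print(n,l,np.degrees(np.arctan2(l[1],l[0]))%180)
# stand frame from bar direction
yd=b[:2]*(-np.sign(b[0]));xd=np.array([yd[1],-yd[0]])  # x=y×z
print("x",xd,"y",yd)
bt=P[120:280,185:250][(z[120:280,185:250]>38)&(z[120:280,185:250]<45)][:,:2]@yd
bs=np.percentile(bt,[.2,99.8]);print("bar y ext",bs,bs[1]-bs[0])
ym=bs.mean(); xb=b[2:]@xd; xg=g[2:]@xd; print("bar face x rel base front",xb-xg)
ba=P[110:290,100:230];bm=(ba[...,2]>8)&(ba[...,2]<14);bb=ba[bm][:,:2]@yd;bx=ba[bm][:,:2]@xd
print("base y",np.percentile(bb,[1,99]),"x",np.percentile(bx,[1,99])-xg)
O=xd*xg+yd*ym;print("stand origin",O)
hd=p[:2]*(-np.sign(p[0]));nd=np.array([hd[1],-hd[0]])
R_=P[190:270,310:375];m=(R_[...,2]>6)&(R_[...,2]<60);Q=R_[m][:,:2]
h=Q@hd; q=np.percentile(h,[.3,99.7]);print("plate h",q,q[1]-q[0],"n ext",np.percentile(Q@nd,[.3,99.7]),p[2:]@nd)
H=nd*(p[2:]@nd)+hd*q.mean();print("heel mid",H,"normal",nd,np.degrees(np.arctan2(nd[1],nd[0])))
np.savez("pose.npz",O=O,xd=xd,yd=yd,xb=xb-xg,H=H,nd=nd)
E
```

```text
bar [9.7331101e-01 2.2949010e-01 6.3629968e+02 3.2418224e+01] 13.267054
base [9.7420019e-01 2.2568560e-01 6.5049524e+02 7.1684731e+01] 13.043198
leg [ 9.2500746e-01  3.7994891e-01  5.9538202e+02 -8.3999260e+01] 22.330519
x [-0.2294901  0.973311 ] y [-0.973311  -0.2294901]
bar y ext [-716.99133798 -539.33716015] 177.65417783061037
bar face x rel base front -34.960785
base y [-721.75620431 -535.3696048 ] x [ 0.74987412 85.35653452]
stand origin [629.64608984  66.76886634]
plate h [-540.81502896 -481.31410988] 59.50091907995761 n ext [-349.61180297 -303.89390913] -303.9147
heel mid [588.21060169 -86.94495441] normal [-0.3799489   0.92500746] 112.33051
```

```bash
cat >> h.py <<'E'
try:
    Z=np.load("pose.npz");O,xd,yd,xb,H,nd=[Z[k] for k in("O","xd","yd","xb","H","nd")];xb=float(xb)
except Exception: pass
D=33.
def rot(n,sgn):  # tool leaning 45 deg, pointing along n and down; closing axis along heel
    n=np.append(n,0);zt=(n-[0,0,1])/np.sqrt(2);yt=sgn*np.cross([0,0,1],n);return R.from_matrix(np.c_[np.cross(yt,zt),yt,zt])
def tcp(h,hz,n,d=None):
    d=D if d is None else d
    return np.append(np.asarray(h)-n*d/2**.5,hz+d/2**.5)
def sp(x,y): return O+xd*x+yd*y
E
python3 - <<'E'
from rig import bot
from h import *
for s in(1,-1):
    print("sign",s)
    L=[("grasp+120",tcp(H,0,nd,153),nd),("grasp",tcp(H,0,nd),nd)]+[(f"{x},{y},{z}",tcp(sp(x,y),z,xd),xd) for x,y,z in((-80,-45,90),(-60,-45,4),(-28,-45,4),(-28,45,4),(-80,0,90),(-130,0,0))]
    for n,p,v in L:
        q=bot.ik(p,R2q(rot(v,s)));print(n,np.round(p),None if q is None else np.round(q,2))
E
```

```text
sign 1
grasp+120 [ 629. -187.  108.] [-0.51  1.01  0.84  0.48  1.92  2.26]
grasp [ 597. -109.   23.] [-0.44  0.97  1.12  0.5   1.67  2.2 ]
-80,-45,90 [697. -23. 113.] [-0.31  0.96  0.91  0.66  1.7   2.54]
-60,-45,4 [693.  -4.  27.] [-0.28  1.05  0.97  0.66  1.58  2.47]
-28,-45,4 [685.  27.  27.] [-0.25  1.01  1.03  0.68  1.54  2.48]
-28,45,4 [598.   6.  27.] [-0.31  0.85  1.34  0.66  1.45  2.35]
-80,0,90 [653. -34. 113.] [-0.34  0.87  1.09  0.64  1.66  2.47]
-130,0,0 [665. -82.  23.] [-0.4   1.04  0.99  0.61  1.63  2.38]
sign -1
grasp+120 [ 629. -187.  108.] [-0.51  1.01  0.84  0.48  1.92 -0.88]
grasp [ 597. -109.   23.] [-0.44  0.97  1.12  0.5   1.67 -0.94]
-80,-45,90 [697. -23. 113.] [-0.31  0.96  0.91  0.66  1.7  -0.6 ]
-60,-45,4 [693.  -4.  27.] [-0.28  1.05  0.97  0.66  1.58 -0.67]
-28,-45,4 [685.  27.  27.] [-0.25  1.01  1.03  0.68  1.54 -0.66]
-28,45,4 [598.   6.  27.] [-0.31  0.85  1.34  0.66  1.45 -0.8 ]
-80,0,90 [653. -34. 113.] [-0.34  0.87  1.09  0.64  1.66 -0.67]
-130,0,0 [665. -82.  23.] [-0.4   1.04  0.99  0.61  1.63 -0.76]
```

```bash
python3 - <<'E'
from rig import bot
from h import *
q=R2q(rot(nd,-1))
bot.move_to(tcp(H,3,nd,173),q)
bot.servo_line(tcp(H,0.5,nd),q,speed=120)
s=bot.read_state();print(s["ee_pos"],tcp(H,0.5,nd),s["ft_force"])
bot.move_gripper(55,80)
s=bot.read_state();print(s["grip_width"],s["grip_force"],s["ft_force"],s["ee_pos"])
p=tcp(H,0.5,nd)+[0,0,80];bot.servo_line(p,speed=100);bot.dwell(.3)
s=bot.read_state();print(s["clock"],s["grip_width"],s["grip_force"],s["ft_force"],s["ee_pos"])
c=bot.read_camera("scene");cv2.imwrite("pics/g.png",cv2.resize(c["image"][80:300,180:420],None,fx=2.4,fy=2.4))
c=bot.read_camera("wrist");cv2.imwrite("pics/gw.png",c["image"])
np.savez("wrist2.npz",tcp=s["ee_pos"],rot=s["tool_rot"],**c)
E
```

```text
[ 597.43480934 -109.04442149   24.37052726] [ 597.07652843 -108.52956249   23.83452378] [ 0.37587555 -0.56149003 -0.50125147]
55.06869147666378 0.0 [ 0.63060472 -0.77428554 -0.14035917] [ 597.12427916 -108.59018911   23.87504205]
7.8333 55.147647833259846 0.0 [-0.17210115 -0.62047589 -0.27924479] [ 596.98807337 -108.48883402  103.49172062]
```

View pics/g.png

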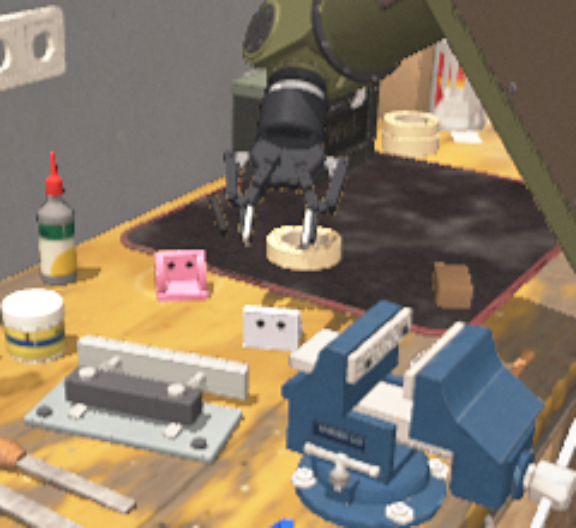

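The plate stayed put: it's at crop (272,327), with the fingers empty at (275,235). I need to know where the tips really are, so I'll check the projections and the wrist view.

```bash
python3 - <<'E'
from h import *
s=dict(np.load("scene0.npz"));A,e=cam(s);f=foc(s)
w=dict(np.load("wrist2.npz"));T=q2R(w["rot"]).as_matrix();t=w["tcp"]
print(T.round(3).tolist())
def pr(p): q=A.T@(p-e);return np.round(((f*q[0]/q[2]+s["cx"]-180)*2.4,(f*q[1]/q[2]+s["cy"]-80)*2.4))
print("tcp",pr(t),"tips",[pr(t+T@[0,k,19]) for k in(-27,27)],"0",[pr(t+T@[0,k,0]) for k in(-27,27)],"-54",pr(t-54*T[:,2]),"heel",pr(np.append(H,0)))
# plate re-check with scene depth
W=dict(np.load("wrist2.npz"));A2,e2=cam(W,t,W["rot"]);P=cloud(W,A2,e2)
f2=foc(W);q=A2.T@(t-e2);print("tcp in wrist",f2*q[0]/q[2]+W["cx"],f2*q[1]/q[2]+W["cy"],"tips",[(lambda q:(np.round([f2*q[0]/q[2]+W["cx"],f2*q[1]/q[2]+W["cy"]])))(A2.T@(t+T@[0,k,19]-e2)) for k in(-27,27)])
E
```

```text
[[-0.268, 0.925, -0.269], [0.654, 0.38, 0.654], [0.707, -0.0, -0.707]]
tcp [273. 252.] tips [array([296., 271.]), array([245., 267.])] 0 [array([298., 254.]), array([248., 250.])] -54 [279. 206.] heel [267. 349.]
tcp in wrist 279.99898446660484 275.7595197654166 tips [array([225., 257.]), array([335., 257.])]
```

View pics/gw.png

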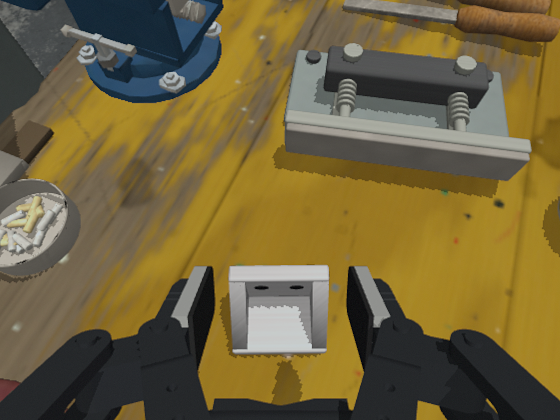

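The wrist view shows the plate at (279,310), nicely centred between the fingers (inner edges at 213 and 347), but the tips look farther back than nominal. I'll measure the fingertips in the tool frame from this depth image.

```bash
python3 - <<'E'
from h import *
W=dict(np.load("wrist2.npz"));M=W["mount"];P=cloud(W,M[:3,:3],M[:3,3])
d=W["depth"]
for v in (268,280,300,320,340):
    print(v,"L",[(u,P[v,u].round(0).tolist()) for u in range(186,218,5)])
    print(v,"R",[(u,P[v,u].round(0).tolist()) for u in range(345,376,5)])
E
```

```text
268 L [(186, [-48.0, -68.0, 99.0]), (191, [-47.0, -64.0, 98.0]), (196, [12.0, -33.0, -16.0]), (201, [12.0, -31.0, -17.0]), (206, [12.0, -29.0, -15.0]), (211, [11.0, -27.0, -14.0]), (216, [-48.0, -47.0, 99.0])]
268 R [(345, [-47.0, 47.0, 98.0]), (350, [12.0, 28.0, -15.0]), (355, [12.0, 29.0, -16.0]), (360, [12.0, 31.0, -16.0]), (365, [12.0, 33.0, -16.0]), (370, [-47.0, 65.0, 98.0]), (375, [-47.0, 69.0, 97.0])]
280 L [(186, [8.0, -36.0, -18.0]), (191, [12.0, -33.0, -25.0]), (196, [11.0, -31.0, -24.0]), (201, [12.0, -29.0, -25.0]), (206, [12.0, -27.0, -25.0]), (211, [7.0, -27.0, -15.0]), (216, [-54.0, -46.0, 93.0])]
280 R [(345, [-53.0, 46.0, 92.0]), (350, [7.0, 28.0, -16.0]), (355, [11.0, 28.0, -24.0]), (360, [12.0, 29.0, -25.0]), (365, [12.0, 31.0, -25.0]), (370, [12.0, 33.0, -25.0]), (375, [8.0, 37.0, -17.0])]
300 L [(186, [12.0, -31.0, -39.0]), (191, [12.0, -30.0, -38.0]), (196, [12.0, -28.0, -38.0]), (201, [10.0, -27.0, -35.0]), (206, [5.0, -27.0, -27.0]), (211, [-1.0, -27.0, -18.0]), (216, [-64.0, -45.0, 82.0])]
300 R [(345, [-64.0, 45.0, 82.0]), (350, [-1.0, 28.0, -17.0]), (355, 
[... 250 characters left out ...]
]), (206, [-3.0, -27.0, -28.0]), (211, [-8.0, -27.0, -20.0]), (216, [-73.0, -44.0, 72.0])]
320 R [(345, [-73.0, 44.0, 72.0]), (350, [-9.0, 28.0, -20.0]), (355, [-2.0, 28.0, -29.0]), (360, [3.0, 28.0, -36.0]), (365, [7.0, 28.0, -43.0]), (370, [11.0, 28.0, -48.0]), (375, [11.0, 30.0, -48.0])]
340 L [(186, [5.0, -29.0, -50.0]), (191, [3.0, -28.0, -47.0]), (196, [1.0, -27.0, -45.0]), (201, [-4.0, -27.0, -39.0]), (206, [-10.0, -27.0, -31.0]), (211, [-82.0, -46.0, 63.0]), (216, [-82.0, -43.0, 63.0])]
340 R [(345, [-82.0, 43.0, 63.0]), (350, [-82.0, 47.0, 63.0]), (355, [-10.0, 28.0, -31.0]), (360, [-4.0, 28.0, -39.0]), (365, [2.0, 27.0, -46.0]), (370, [3.0, 29.0, -47.0]), (375, [5.0, 29.0, -50.0])]
```

The measured fingertips sit about 12 mm behind the reported TCP, not 19 mm ahead, and the scene view agrees. So the first close happened in front of the webs' sloping edge. I'll regrasp with the tips 15–16 mm from the heel (D = 4).

```bash
sed -i 's/^D=33\./D=4./' h.py; python3 - <<'E'
from rig import bot
from h import *
for s,l in((-1,((-80,-38,70),(-60,-38,4),(-26,38,4))),(1,((-90,0,80),(-60,-38,4),(-26,-38,4),(-26,38,4),(-100,0,0)))):
    for x,y,z in l:
        j=bot.ik(tcp(sp(x,y),z,xd),R2q(rot(xd,s)));print(s,x,y,z,None if j is None else np.round(j,2))
q=R2q(rot(nd,-1))
bot.move_gripper(85)
bot.servo_line(tcp(H,0.5,nd,110),q,speed=150)
hit=bot.servo_line(tcp(H,0.5,nd),q,speed=80,until_force=8)
s=bot.read_state();print("hit",hit,s["ee_pos"],tcp(H,0.5,nd),s["ft_force"])
if not hit:
    bot.move_gripper(55,80)
    s=bot.read_state();print(s["grip_width"],s["grip_force"],s["ft_force"],s["ee_pos"])
    if s["grip_width"]>57:
        bot.servo_line(tcp(H,0.5,nd)+[0,0,70],speed=100);bot.dwell(.2)
        s=bot.read_state();print(s["clock"],s["grip_width"],s["grip_force"],s["ft_force"],s["ee_pos"])
c=bot.read_camera("scene");cv2.imwrite("pics/g2.png",cv2.resize(c["image"][130:300,180:350],None,fx=3,fy=3))
c=bot.read_camera("wrist")
np.savez("wrist3.npz",tcp=s["ee_pos"],rot=s["tool_rot"],**c)
cv2.imwrite("pics/g3.png",np.hstack([cv2.imread("pics/g2.png")[:400,:400],c["image"][100:500,80:480][:320].copy() if 0 else cv2.resize(c["image"][140:400,150:410],(400,400))]))
E
```

```text
-1 -80 -38 70 [-0.29  0.97  1.    0.66  1.62 -0.64]
-1 -60 -38 4 [-0.26  1.04  1.04  0.67  1.52 -0.69]
-1 -26 38 4 [-0.27  0.88  1.35  0.68  1.4  -0.8 ]
1 -90 0 80 [-0.33  0.89  1.12  0.64  1.61  2.45]
1 -60 -38 4 [-0.26  1.04  1.04  0.67  1.52  2.45]
1 -26 -38 4 [-0.22  1.01  1.09  0.69  1.48  2.46]
1 -26 38 4 [-0.27  0.88  1.35  0.68  1.4   2.34]
1 -100 0 0 [-0.34  1.01  1.1   0.64  1.53  2.38]
hit False [589.53604773 -89.90803892   3.65129476] [589.28525949 -89.56127073   3.32842712] [0.70722393 0.45769649 0.1792951 ]
57.860242397101956 86.82501822710037 [ 1.63744801 -3.9904086   5.41930771] [589.61276298 -90.01569796   3.81882235]
11.7833 58.27923347325654 85.78592330217361 [-0.53966357 -0.01667834 -3.03503047] [589.08329596 -89.47967861  72.69525584]
```

View pics/g3.png

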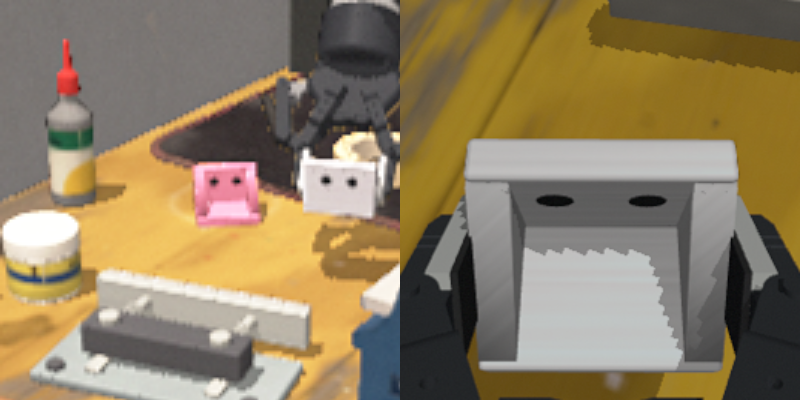

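The plate is held square: in the right half, both webs sit between the pads with the drilled leg on top, and grip is 86 N at 58 mm. Now the drilled-face pass.

```bash
cat > rub.py <<'E'
from rig import bot
from h import *
def fx(s,b): return float(-(s["ft_force"]-b)[:2]@xd)
def rub(sgn,hz=4,target=11.5):
    q=R2q(rot(xd,sgn)); go=lambda x,y,z,v,**k: bot.servo_line(tcp(sp(x,y),z,xd),q,speed=v,**k)
    go(-62,-38,hz,100); bot.dwell(.2)
    b=bot.read_state()["ft_force"]
    hit=go(-24,-38,hz,15,until_force=3)
    s=bot.read_state();x=float((s["ee_pos"][:2]+xd*D/2**.5-O)@xd)
    print("hit",hit,"heel x",round(x,1),"F",fx(s,b))
    if not hit: return False
    for _ in range(9):
        f=fx(s,b)
        if f>target-1: break
        x+=min(1.5,(target-f)/2.5); go(x,-38,hz,20); bot.dwell(.1); s=bot.read_state()
    print("pressed x",round(x,1),"F",fx(s,b)); bot.dwell(.2)
    if not 7<fx(s,b)<20: return False
    for y in(-18,0,18,38):
        go(x,y,hz,40); bot.dwell(.25); s=bot.read_state()
        f=fx(s,b); print(y,"F",round(f,1),"raw",(s["ft_force"]-b).round(1),s["moment"].round(2),s["grip_width"].round(2),round(s["clock"],1))
        if not 6<f<22: x-=max(-2,min(2,(f-target)/2.5)); go(x,y,hz,20)
    go(-62,38,hz,60); return True
E
python3 - <<'E'
from rub import *
q=R2q(rot(xd,-1))
bot.servo_line(tcp(sp(-85,-38),70,xd),q,speed=150)
print(rub(-1)); s=bot.read_state(); print(s["clock"],s["grip_width"],s["ee_pos"])
E
```

```text
hit True heel x -33.5 F 4.946749031892948
pressed x -29.4 F 11.513869136643377Traceback (most recent call last):
  File "<stdin>", line 4, in <module>
  File "rub.py", line 20, in rub
    f=fx(s,b); print(y,"F",round(f,1),"raw",(s["ft_force"]-b).round(1),s["moment"].round(2),s["grip_width"].round(2),round(s["clock"],1))
                                                                                            ^^^^^^^^^^^^^^^^^^^^^
AttributeError: 'float' object has no attribute 'round'
```

A print bug stopped the script in mid-pass, with the plate still pressed at y = -18. I'll fix it and carry on with the same pass.

```bash
sed -i 's/s\["grip_width"\].round(2)/round(float(s["grip_width"]),2)/' rub.py; python3 - <<'E'
from rub import *
q=R2q(rot(xd,-1));b=np.array([-.2,-.2,-3.]);x=-29.4
s=bot.read_state();print(s["clock"],fx(s,b))
for y in(-18,0,18,38):
    bot.servo_line(tcp(sp(x,y),4,xd),q,speed=40);bot.dwell(.25);s=bot.read_state();f=fx(s,b)
    print(y,round(f,1),(s["ft_force"]-b).round(1),s["moment"].round(2),s["grip_width"],s["clock"])
    if not 7<f<20: x-=max(-2,min(2,(f-11.5)/2.5)); bot.servo_line(tcp(sp(x,y),4,xd),q,speed=20);bot.dwell(.2);print("adj",x)
bot.servo_line(tcp(sp(-62,38),4,xd),q,speed=60)
bot.servo_line(tcp(sp(-110,20),90,xd),q,speed=150)
c=bot.read_camera("wrist");s=bot.read_state();np.savez("wrist4.npz",tcp=s["ee_pos"],rot=s["tool_rot"],**c)
cv2.imwrite("pics/w4.png",c["image"][140:400,150:410]);print(s["clock"],s["grip_width"])
E
```

```text
17.8 10.530385354289914
-18 11.1 [  3.1 -10.6   0.5] [-1.59 -0.41  0.25] 58.177712999457185 18.3
0 10.3 [  2.1 -10.1   1.1] [-1.62 -0.34  0.32] 57.33640962153317 19.15
18 11.2 [  3.1 -10.8   0.8] [-1.65 -0.31  0.4 ] 57.425408368828506 20.0
38 10.7 [  2.6 -10.4   0.3] [-1.69 -0.38  0.27] 57.85935752865607 20.9
22.4583 57.915971981136416
```

View pics/w4.png

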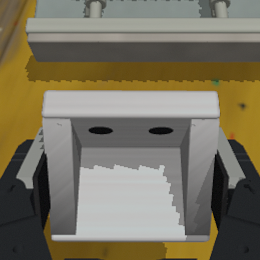

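The grip is unchanged: the plate sits square, with the holes at (100,130) and (160,130). The first pass held 10–11 N throughout. Now the half turn about the tool axis and the plain-face pass.

```bash
python3 - <<'E'
from rub import *
s=bot.read_state();j=np.array(s["joint_positions"]);j[5]+=np.pi;print(j.round(3));bot.move_joints(j)
q=R2q(rot(xd,1))
bot.servo_line(tcp(sp(-85,-38),60,xd),q,speed=150)
print(rub(1)); s=bot.read_state(); print(s["clock"],s["grip_width"],s["ee_pos"])
bot.servo_line(tcp(sp(-110,20),60,xd),q,speed=120)
c=bot.read_camera("wrist");s=bot.read_state();np.savez("wrist5.npz",tcp=s["ee_pos"],rot=s["tool_rot"],**c)
print(s["clock"],s["grip_width"])
E
```

```text
[-0.365  0.865  1.147  0.626  1.63   2.419]
hit True heel x -33.8 F 4.057054082107361
pressed x -29.1 F 12.154745455719006
-18 F 12.8 raw [  3.3 -12.4   2.6] [-1.77 -0.5   0.04] 57.74 30.9
0 F 10.8 raw [  3.  -10.4   2.5] [-1.71 -0.51  0.07] 57.72 31.8
18 F 11.9 raw [  2.8 -11.6   2.9] [-1.73 -0.52  0.05] 58.0 32.6
38 F 11.0 raw [  3.3 -10.5   3.3] [-1.75 -0.54 -0.08] 57.96 33.5
True
34.2 57.82179414529121 [607.41548996  -4.85883902   6.68039509]
35.0333 57.81093377087974
```

```bash
python3 - <<'E'
from rub import *
q=R2q(rot(xd,1));go=lambda x,z,v,d=None,**k: bot.servo_line(tcp(sp(x,0),z,xd,d),q,speed=v,**k)
go(-110,8,120);bot.dwell(.2)
print(go(-110,-2.5,8,until_force=3));s=bot.read_state();print(s["ee_pos"],tcp(sp(-110,0),0,xd),s["ft_force"])
bot.move_gripper(85);bot.dwell(.2)
go(-110,0.8,100,130);go(-110,100,150,130)
s=bot.read_state();print(s["clock"])
c=bot.read_camera("wrist");np.savez("wrist6.npz",tcp=s["ee_pos"],rot=s["tool_rot"],**c)
sc=bot.read_camera("scene");t=bot.read_camera("top")
A,e=cam(t);P=cloud(t,A,e);A0=dict(np.load("top0.npz"))
i=sc["image"][170:290,190:350];w=cv2.resize(c["image"],(480,360))
cv2.imwrite("pics/end.png",np.hstack([cv2.resize(w,(400,300)),cv2.resize(i,(400,300))]))
A,e=cam(c,s["ee_pos"],s["tool_rot"]);P=cloud(c,A,e)
l=np.stack([(P[...,:2]-O)@xd,(P[...,:2]-O)@yd,P[...,2]],-1)
m=(l[...,0]>-175)&(l[...,0]<-60)&(abs(l[...,1])<50)&(l[...,2]>4)&(l[...,2]<60)
print(np.percentile(l[m],[1,50,99],axis=0).round(1))
tp=m&(l[...,2]>42);print("top z",np.percentile(l[tp][:,2],[5,50,95]),"x",np.percentile(l[tp][:,0],[2,98]))
E
```

```text
True
[655.49342837 -43.00827343   3.82299393] [655.53909759 -43.04828187   2.82842712] [-0.68209809 -0.85097067  6.33415612]
39.5417
[[-156.1  -28.6    4.9]
 [-129.     0.3   19.2]
 [-112.    29.4   47.5]]
top z [42.47137571 46.4007394  47.59547236] x [-123.46241342 -111.14700827]
```

View pics/end.png

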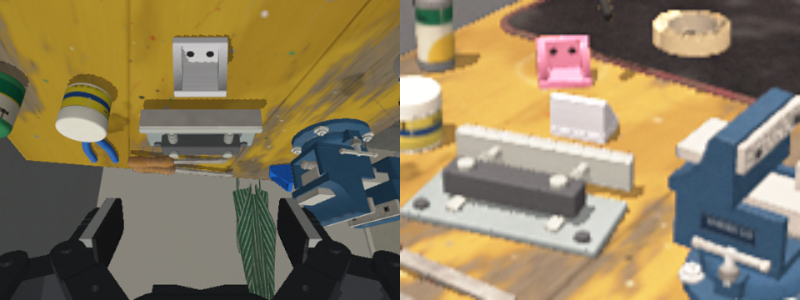

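The end view shows the plain face (no holes) towards the bar at (583,118), and the drilled leg flat on the bench. In the inverted wrist view its holes are at (190,52) and (212,52). The upright leg tops out at 46 mm, the heel is 111 mm in front of the stand, and the gripper is clear.

```bash
python3 -c "
from rig import bot
print(bot.finish_job())"
```

```text
the job is handed in; nothing more can be done
None
```

I rubbed both outer faces from the far end to the near end at about 10–13 N, then left the plate standing on its drilled leg about 111 mm in front of the stand and handed the job in, at about 40 s of the 70 s allowed; no verdict was returned.

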